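Seat and clamp the dapping block

TASK

In the steel jig, slide the dapping block along its channel until it bears on the end stop, pressing it there with about 10 N, while the clamp is still open. Then push the clamp's handle over its centre so that it snaps onto the block, and press the handle fully home with about 10 N for a moment. Keep every push below 30 N, let go, and leave the other things on the bench where they are.

Things in the scene. Friction and masses are not known exactly. Their poses are not given: they have to be found in the camera images.
- jig: Fixed steel holding jig. Origin on the bench surface (z = 0), under the middle line of its channel. Base plate 12 mm thick, x from -105 to +45 mm, y from -150 to +110 mm. The clamp's tower stands at x = -60, y = +30 mm, on the side towards the robot, 64 mm high.
- stop: Steel end stop bolted in the channel near its +y end, at a different place each time; it does not move when pushed. 19 mm wide, 22 mm long and high. Origin: middle of the lower edge of its contact face (which looks to the jig's -y), on the channel floor. Axes parallel to the jig's.
- block: Loose steel dapping block with round hollows in its top, lying in the channel: 18 mm wide (x), 110 mm long (y), 22 mm high (14 mm above the rails), 0.25 to 0.48 kg. Origin: centre of its underside. Its y axis points along the channel to the stop; it starts 22 to 50 mm short of the stop.
- block_front (a point): Centre of the block's end face towards the stop, 55 mm from the block's origin along +y, 11 mm above its underside.
- block_tail (a point): Centre of the block's other end face (the one to push), 55 mm from the block's origin along -y, 11 mm above its underside.
- pivot (a point): Pivot of the clamp's rocker, at x = -60, y = +30, z = +57 mm in the jig's frame; the hinge axis is the jig's y. Pushed along the jig's +x near its top, the handle resists with up to about 10 to 17 N until about 0.6 rad, then runs ahead by itself. Let go earlier, it stays part-way or falls back open.
- handle_top (a point): Middle of the top end of the rocker's handle, 100 mm from the pivot. The handle is a straight bar; its upper 56 mm is a dark rubber grip 24 mm wide (jig's y) and 14 mm thick. At joint value q it leans by q - 0.5 rad from vertical towards the jig's +x (away from the robot, over the channel).
- rocker (a joint): Clamp angle: 0 = open (handle leaning back, nose with sprung rubber foot raised), 1.0 rad = fully home (handle leaning forward, foot pressing on the block), a rigid stop. The snap alone ends 0.03 to 0.07 rad short, held by friction and the foot's spring; pressed home, it stays there.
- wrench: Bystander: small steel wrench 110 mm long and a few mm thick, lying beyond the jig; leave it where it is.
- collar: Bystander: brass ring 28 mm across and 8 mm high beyond the jig; origin at the underside; leave it where it is.
- vial: Bystander: small glass jar with dark cap, 32 mm across, 45 mm high, off the +y end of the jig; origin at the underside; leave it where it is.
- jar: Bystander: glass jar 72 mm across, 90 mm high, to the left at the back; origin at the underside; leave it where it is.
- solder_stand: Bystander: soldering stand with fire bricks, 130 mm square, 82 mm high, right of the jig; origin at the underside; leave it where it is.
- mallet: Bystander: hammer 240 mm long lying to the right; origin at the underside; leave it where it is.
- tweezers: Bystander: steel tweezers 130 mm long lying to the left; origin at the underside; leave it where it is.
- channel (a point): Point on the channel's floor, 12 mm above the jig's origin; axes as the jig's. The straight channel runs along the jig's y. Two rails stand 8 mm above the floor (20 mm above the bench), inner faces at x = -10 and +10 mm, 12 mm wide, from y = -125 to +100 mm.
Mind the look-alikes: they are no part of the job. Leave any green, orange or turquoise look-alike of the block alone.

How it is judged:
By the outcome, as a careful person would: the job done as asked, in the order asked, and still so for the second after the job is handed in, with the robot touching nothing.
It also fails if it takes over 67 s, if anything falls off the work surface, if the arm or the gripper's body presses on something with over 40 N, if the wrist force passes 120 N, or if a joint passes its speed limit or range.

ROBOT

A 6-joint arm with a two-finger parallel gripper is mounted at the origin on the work surface. World frame = base frame: x ahead of the robot, y to its left, z up, the work surface at z = 0. Lengths are in m, angles in degrees, forces in N, time in s.
With the tool pointing down it reaches from about 0.3 to 0.85 m from the base axis. Payload 5.4 kg.
Tool frame: the origin (TCP) lies on the centre line of the jaws, within the pads' length; the fingertips stand bot.tcp_to_tips ahead of it and the grasp point (between the pads) is the TCP (bot.tcp_to_tips is the distance from the TCP to the fingertips, in m); z points along the fingers, y is the line along which they close (so a half turn about z gives the same grasp; the last joint's range is limited). The gripper opens to 85 mm and grips with 20 to 120 N. Pads are 22 mm wide; open, the fingers measure 114 mm over their backs; the gripper's body (76 mm by 85 mm) begins 54 mm behind the grasp point. The pads swing forward as they close: fully open they stand 13 mm farther back than shut.
Start: joints at [-84.689, 9.076, 91.501, -0, 79.423, -12.038], TCP at [0.171, -0.549, 0.25] pointing down, gripper open.
Joint ranges: [-166.64, 166.64], [-54.1, 131.32], [10.49, 154.53], [-73.88, 253.88], [9.74, 151.15], [-171.62, 171.62]. Speed limits (degrees/s): [147.25, 147.25, 180, 180, 180, 180].

INTERFACE

Orientations are given as a 3x3 rotation matrix whose columns are the frame's x, y, z axes.
In Python, from rig import bot, optics, order gives the robot as it stands. The module is installed in compiled form; this text tells all that it offers.
- The arm moves only by the tool drive_tool, never from a script. Its argument "series" is a list of rows, each an object of numbers: "jaw": the finger opening in mm, from 0 to 85.4; "dx", "dy", "dz": the shift along the tool's x, y, z in mm; "twist": the turn about the tool's z in degrees. In form: [{"jaw": .., "dx": .., "dy": .., "dz": .., "twist": ..}, ...]. A call has 1 to 10 rows; each row shifts and turns the commanded pose from where the row before left it, along the tool's axes as they then stand; what a row does not reach is not made up. A row lasts 1/10 s, in which the tool goes at most 50 mm and 8.59 degrees, less where a joint would pass 70% of its speed; a pose out of reach is approached as far as the arm can. A call is refused whole if a number of a shift passes 50 or a number of a turn 8.59, either way. A call with a gripper value outside its range is refused whole. The fingers move at their own pace and stop on an object; "grip_force" is the grip in N (left out, the last holds). Time passes only in rows, so rows that do not move let the fingers close. It gives the time, the measured TCP pose, the force, the opening and the grip force at its end, in the units of the state.
- bot.get_obs(): the state, without advancing time (a new reading comes with each control period).
- optics.get_image(name): name is "side" or "top" or "wrist"; returns a dict with "pixels" (400x640x3 uint8, red, green, blue), "depth" (400x640 float32, m along the optical axis (not along the pixel's ray), 0 where there is no reading), "K" (3x3 intrinsics, pixels), "origin" and "attitude" of the camera in the world. Camera axes: x right, y down, z forward; pixel columns grow to the right and rows downward; lengths in m; the calibration is good to about 2 mm. A picture is of the moment at which its call begins.
- order.finish_job(): hands the job in; it is judged then, once.
The state is a dict: "time_s": time; "joint_positions": joint angles; "joint_vel": joint speeds; "effort": joint torques, N m; "position": TCP position; "ee_rot": TCP orientation; "wrist_force": force on the tool from outside, world axes, zero at the start; "wrist_torque": the same for the moment, N m; "grip_width": finger opening in m; "grasp_force": force on a finger pad.
Only numpy, scipy, OpenCV 4.12 (cv2) and the standard library are available. Lean on these libraries where they do the work, as an engineer would, in place of code of your own. Each camera call takes 0.05 s, during which the arm holds its last target. There are 200 camera calls.

## Working session

There is one attempt and no reset: what is moved stays moved. The work goes in short steps, Python scripts to look and compute and a tool call to move; the robot and the scene stay as the last step left them, time stands still between calls to the robot, and variables do not carry over. Pictures are saved under pics/ and viewed, at most 10 in all, crops included, and the job is handed in when it is done.

Besides the shell and the picture viewer there is one more tool, called after "Request:" by a JSON object that holds its "method" and its "body", one argument or row to a line. drive_tool: Moves the arm, as the interface text tells. Its arguments: {"type":"object","properties":{"series":{"type":"array"},"grip_force":{"type":"number"}},"required":["series"]}

```bash
mkdir -p pics
cat > h.py <<'E'
from rig import bot, optics, order
import numpy as np, cv2
def snap(n,f):
    d=optics.get_image(n); cv2.imwrite(f'pics/{f}.png',d['pixels'][:,:,::-1]); np.savez(f'pics/{f}.npz',**d); return d
def pts(d,uv):
    out=[]
    for u,v in uv:
        z=np.median(d['depth'][v-1:v+2,u-1:u+2]); p=np.linalg.inv(d['K'])@[u,v,1]*z
        out.append(d['attitude']@p+d['origin'])
    return np.array(out)
E
python3 - <<'E'
from h import *
snap('top','t0');snap('side','s0')
o=bot.get_obs();print(o['position'],o['ee_rot'],bot.tcp_to_tips,o['time_s'])
E
```

```text
[ 0.17138209 -0.54833565  0.24939195] [[ 9.54513964e-01  2.98166180e-01 -1.49443655e-04]
 [ 2.98165990e-01 -9.54512501e-01  1.71105360e-03]
 [ 3.67532477e-04 -1.67778357e-03 -9.99998525e-01]] 0.019 0.1
```

View pics/t0.png

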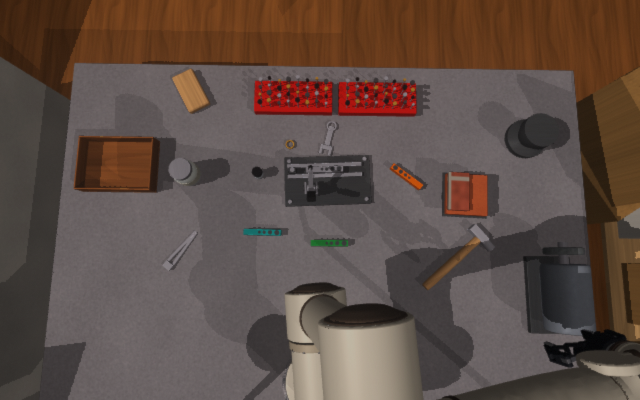

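View pics/s0.png

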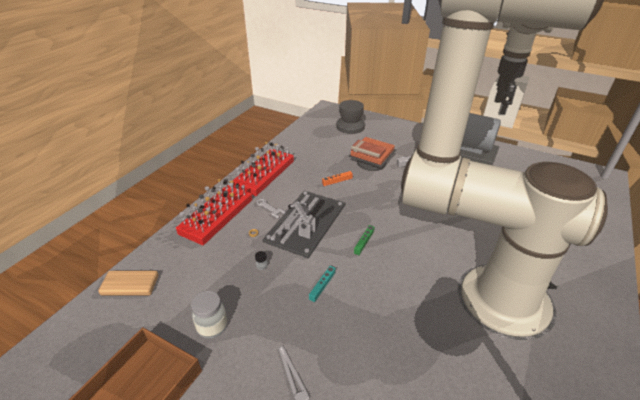

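The top view shows the jig at about (328,180). Its steel block lies in the channel at about (335,175). The look-alikes are turquoise (263,232), green (330,243) and orange (407,176). Next I'll check a close crop.

Run:
```python
import numpy as np,cv2
from h import pts
d=dict(np.load('pics/t0.npz'))
c=d['pixels'][145:215,275:385,::-1]; cv2.imwrite('pics/c0.png',cv2.resize(c,None,fx=7,fy=7,interpolation=cv2.INTER_CUBIC))
print(d['K'],d['origin'],d['attitude'])
print(pts(d,[(287,160),(368,158),(371,201),(288,204),(311,195),(330,174),(257,172),(330,130)]).round(4))
```

```text
[[381.01438376   0.         320.52189072]
 [  0.         381.01438376 198.46332757]
 [  0.           0.           1.        ]] [0.36448269 0.02562363 1.14784629] [[ 0.00985844 -0.99044823  0.1375322 ]
 [-0.99988267 -0.01137674 -0.01025792]
 [ 0.01172461 -0.13741494 -0.99044418]]
[[ 0.6387  0.117   0.0152]
 [ 0.6489 -0.1302  0.012 ]
 [ 0.5177 -0.1398  0.0014]
 [ 0.5042  0.1112  0.0129]
 [ 0.5139  0.0408  0.1371]
 [ 0.5959 -0.0139  0.0199]
 [ 0.5941  0.202   0.0452]
 [ 0.7375 -0.0135  0.0072]]
```

View pics/c0.png

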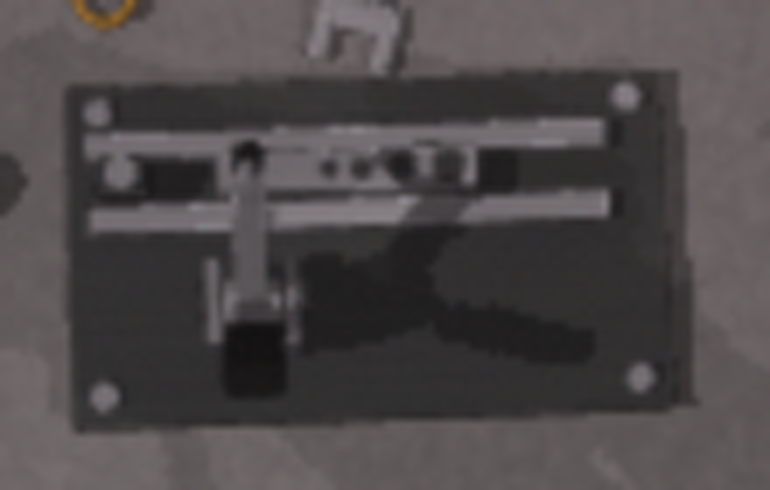

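The steel block in the channel spans crop x 218–475, with its tail on the right. The stop's face is at about crop x 147, so the gap is about 32 mm. The clamp is open, and the jig's yaw is about +2.4°. I'll align the tool with the jig and go above the block's tail.

Request:
{"method": "drive_tool", "body": {
  "series": [
    {"jaw":0,"twist":7.45},
    {"jaw":0,"twist":7.45},
    {"dx":22,"dy":-20},
    {"dx":22,"dy":-20},
    {"dx":22,"dy":-20},
    {"dx":22,"dy":-20},
    {"dx":22,"dy":-20},
    {"dx":22,"dy":-20},
    {"dx":22,"dy":-20},
    {"dx":22,"dy":-20}
  ],
  "grip_force": 40
}}

```text
invalid input at $.series[0]: expected keys jaw, dx, dy, dz, twist
```

Request:
{"method": "drive_tool", "body": {
  "series": [
    {"dx":22,"dy":-20},
    {"dx":22,"dy":-20},
    {"dx":22,"dy":-20},
    {"dx":22,"dy":-20},
    {"dx":22,"dy":-20},
    {"dx":22,"dy":-20},
    {"dx":22,"dy":-20},
    {"dx":22,"dy":-20},
    {"dx":22,"dy":-20},
    {"dx":22,"dy":-20}
  ]
}}

```text
invalid input at $.series[0]: expected keys jaw, dx, dy, dz, twist
```

Run:
```python
from h import *
d=snap('wrist','w0'); o=bot.get_obs()
print(o['position'],o['ee_rot'].round(4) if hasattr(o['ee_rot'],'round') else o['ee_rot'],o['grip_width'],o['wrist_force'],o['time_s'])
```

```text
[ 0.17137252 -0.548403    0.2495082 ] [[ 9.545e-01  2.981e-01 -1.000e-04]
 [ 2.981e-01 -9.545e-01  1.500e-03]
 [ 3.000e-04 -1.500e-03 -1.000e+00]] 0.08545271757734764 [ 0.09378184  0.51772862 -0.84602406] 0.15
```

View pics/w0.png

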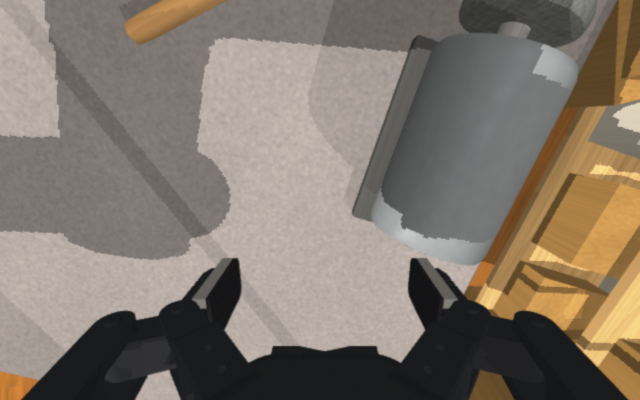

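The call was refused because every key is required, so the arm hasn't moved. The wrist view shows only the bare bench and the vise. I'll resend with all the keys.

Request:
{"method": "drive_tool", "body": {
  "series": [
    {"jaw":0,"dx":0,"dy":0,"dz":0,"twist":7.45},
    {"jaw":0,"dx":0,"dy":0,"dz":0,"twist":7.45},
    {"jaw":0,"dx":22,"dy":-20,"dz":0,"twist":0},
    {"jaw":0,"dx":22,"dy":-20,"dz":0,"twist":0},
    {"jaw":0,"dx":22,"dy":-20,"dz":0,"twist":0},
    {"jaw":0,"dx":22,"dy":-20,"dz":0,"twist":0},
    {"jaw":0,"dx":22,"dy":-20,"dz":0,"twist":0},
    {"jaw":0,"dx":22,"dy":-20,"dz":0,"twist":0},
    {"jaw":0,"dx":22,"dy":-20,"dz":0,"twist":0},
    {"jaw":0,"dx":22,"dy":-20,"dz":0,"twist":0}
  ],
  "grip_force": 40
}}

```text
time_s: 1.15
position: [0.3411, -0.3803, 0.25]
ee_rot: [[0.999, 0.043, -0.0], [0.043, -0.999, 0.0], [-0.0, -0.0, -1.0]]
wrist_force: [0.4, -0.9, 0.5]
grip_width: 0.0002
grasp_force: 0.0
```

Request:
{"method": "drive_tool", "body": {
  "series": [
    {"jaw":0,"dx":22,"dy":-20,"dz":0,"twist":0},
    {"jaw":0,"dx":22,"dy":-20,"dz":0,"twist":0},
    {"jaw":0,"dx":22,"dy":-20,"dz":0,"twist":0},
    {"jaw":0,"dx":22,"dy":-20,"dz":0,"twist":0},
    {"jaw":0,"dx":22,"dy":-20,"dz":0,"twist":0},
    {"jaw":0,"dx":22,"dy":-20,"dz":0,"twist":0},
    {"jaw":0,"dx":22,"dy":-20,"dz":0,"twist":0},
    {"jaw":0,"dx":22,"dy":-20,"dz":0,"twist":0},
    {"jaw":0,"dx":22,"dy":-20,"dz":0,"twist":0},
    {"jaw":0,"dx":0,"dy":0,"dz":0,"twist":0}
  ]
}}

```text
time_s: 2.15
position: [0.532, -0.1906, 0.2498]
ee_rot: [[0.999, 0.046, 0.0], [0.046, -0.999, 0.001], [0.0, -0.001, -1.0]]
wrist_force: [-0.6, -0.3, -0.3]
grip_width: -0.0002
grasp_force: 0.0
```

Run:
```python
from h import *
d=snap('wrist','w1'); o=bot.get_obs()
print(o['position'],o['ee_rot'].round(4),o['grip_width'],o['wrist_force'],o['time_s'])
```

```text
[ 0.53103136 -0.19196462  0.24981952] [[ 9.99e-01  4.54e-02 -8.00e-04]
 [ 4.54e-02 -9.99e-01  4.00e-04]
 [-8.00e-04 -5.00e-04 -1.00e+00]] -0.00023950406798806136 [-1.04784467  0.15906454 -0.03471672] 2.2
```

View pics/w1.png

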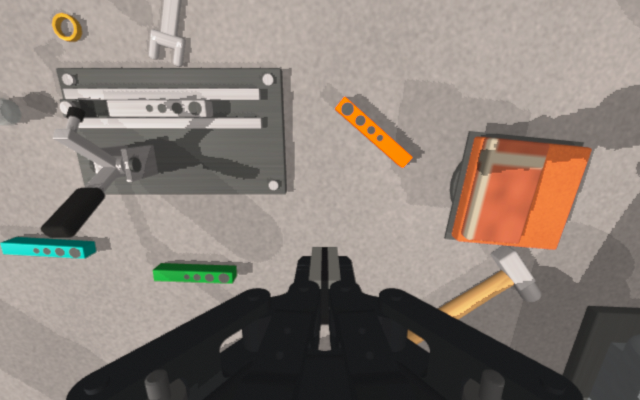

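The wrist view shows the whole jig, with the rails level in the image, so the yaw is good. The block's tail is at about (208,108) and the handle is open at (75,212). I'll enlarge it and measure.

Run:
```python
import numpy as np,cv2
d=dict(np.load('pics/w1.npz'))
c=d['pixels'][60:200,50:300,::-1]; cv2.imwrite('pics/c1.png',cv2.resize(c,(800,448),interpolation=cv2.INTER_CUBIC))
```

```text
(no output)
```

View pics/c1.png

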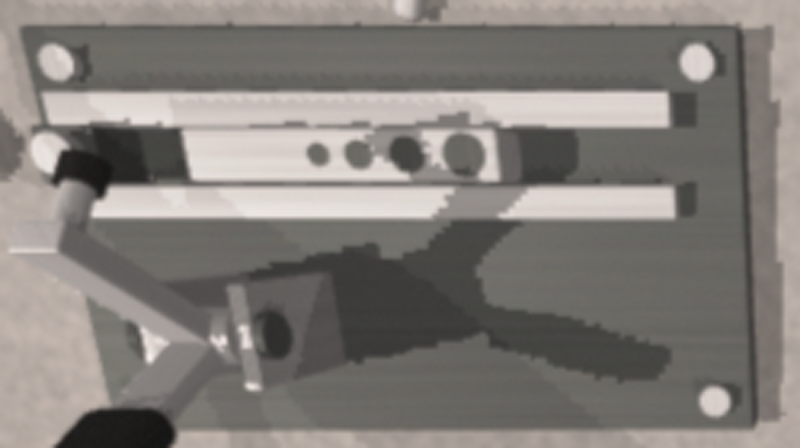

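The crop shows the block's tail top edge at crop x≈499, y 128–181. The rails' −y ends are at x≈669–676. I'll convert these to the jig frame.

Run:
```python
import numpy as np
d=dict(np.load('pics/w1.npz'));Ki=np.linalg.inv(d['K'])
def rp(c,z):
    r=d['attitude']@(Ki@[50+(c[0]+.5)/3.2-.5,60+(c[1]+.5)/3.2-.5,1]); return d['origin']+r*(z-d['origin'][2])/r[2]
P={k:rp(c,z) for k,c,z in [('tailU',(498,128),.034),('tailL',(501,181),.034),('frontU',(183,128),.034),('frontL',(190,181),.034),('railUo',(668,91),.02),('railUi',(669,127),.02),('railLi',(675,184),.02),('railLo',(677,218),.02),('plTR',(740,28),.012),('plBR',(755,428),.012),('railUl',(42,93),.02)]}
rail={'railUo':(.022,-.125),'railUi':(.01,-.125),'railLi':(-.01,-.125),'railLo':(-.022,-.125),'plTR':(.045,-.15),'plBR':(-.105,-.15),'railUl':(.022,.1)}
A=np.array([v for v in rail.values()]);B=np.array([P[k][:2] for k in rail])
a,b=A.mean(0),B.mean(0);U,S,V=np.linalg.svd((A-a).T@(B-b));R=V.T@U.T;t=b-R@a
print('jig',t,np.degrees(np.arctan2(R[1,0],R[0,0])),'res mm',((A@R.T+t-B)*1e3).round(1).tolist())
for k in P: print(k,P[k].round(4),((P[k][:2]-t)@R*1e3).round(1))
for n,j in [('tail pre',(0,-.15)),('pivot',(-.06,.03)),('handletop',(-.108,.03))]: print(n,R@j+t)
```

```text
jig [0.61090669 0.01402753] 2.8035475216711236 res mm [[-0.0, -0.2], [0.1, -0.6], [-0.3, 0.2], [-0.2, 0.2], [1.2, 0.5], [-0.9, -0.3], [0.2, 0.3]]
tailU [ 0.623  -0.0533  0.034 ] [  8.8 -67.9]
tailL [ 0.6054 -0.0531  0.034 ] [ -8.8 -66.8]
frontU [0.6178 0.0562 0.034 ] [ 9.  41.7]
frontL [0.6002 0.0567 0.034 ] [-8.6 43.2]
railUo [ 0.639  -0.1096  0.02  ] [  22.  -124.8]
railUi [ 0.6269 -0.1097  0.02  ] [   9.9 -124.3]
railLi [ 0.6073 -0.1115  0.02  ] [  -9.7 -125.2]
railLo [ 0.5953 -0.1121  0.02  ] [ -21.8 -125.2]
plTR [ 0.662  -0.1341  0.012 ] [  43.8 -150.4]
plBR [ 0.5143 -0.1406  0.012 ] [-104.1 -149.8]
railUl [0.6278 0.1147 0.02  ] [21.8 99.7]
tail pre [ 0.61824343 -0.13579294]
pivot [0.54951115 0.04105693]
handletop [0.50156861 0.03870917]
```

The fit agrees within 1 mm. The tail is at jig y ≈ −67.5, so I'll set the tool down behind it at jig y ≈ −110.

Request:
{"method": "drive_tool", "body": {
  "series": [
    {"jaw":0,"dx":22.4,"dy":-23,"dz":0,"twist":0},
    {"jaw":0,"dx":22.4,"dy":-23,"dz":0,"twist":0},
    {"jaw":0,"dx":22.4,"dy":-23,"dz":0,"twist":0},
    {"jaw":0,"dx":22.4,"dy":-23,"dz":20,"twist":0},
    {"jaw":0,"dx":0,"dy":0,"dz":35,"twist":0},
    {"jaw":0,"dx":0,"dy":0,"dz":35,"twist":0},
    {"jaw":0,"dx":0,"dy":0,"dz":35,"twist":0},
    {"jaw":0,"dx":0,"dy":0,"dz":35,"twist":0},
    {"jaw":0,"dx":0,"dy":0,"dz":30,"twist":0},
    {"jaw":0,"dx":0,"dy":0,"dz":5,"twist":0}
  ]
}}

```text
time_s: 3.2
position: [0.6123, -0.0973, 0.0506]
ee_rot: [[0.999, 0.042, -0.009], [0.042, -0.999, 0.003], [-0.008, -0.003, -1.0]]
wrist_force: [-0.9, 1.1, 0.0]
grip_width: -0.0001
grasp_force: 0.0
```

Request:
{"method": "drive_tool", "body": {
  "series": [
    {"jaw":0,"dx":0,"dy":0,"dz":5,"twist":0},
    {"jaw":0,"dx":0,"dy":0,"dz":3,"twist":0},
    {"jaw":0,"dx":0,"dy":0,"dz":2,"twist":0},
    {"jaw":0,"dx":0,"dy":0,"dz":0,"twist":0},
    {"jaw":0,"dx":0,"dy":0,"dz":0,"twist":0}
  ]
}}

```text
time_s: 3.7
position: [0.6168, -0.0976, 0.0463]
ee_rot: [[0.999, 0.043, 0.002], [0.043, -0.999, -0.001], [0.002, 0.001, -1.0]]
wrist_force: [-1.1, -0.1, -0.4]
grip_width: -0.0002
grasp_force: 0.0
```

Run:
```python
from h import *
d=snap('wrist','w2'); o=bot.get_obs()
print(o['position'],o['ee_rot'].round(4),o['wrist_force'],o['time_s'])
```

```text
[ 0.61663997 -0.09752047  0.04610641] [[ 9.991e-01  4.280e-02  1.200e-03]
 [ 4.280e-02 -9.991e-01 -4.000e-04]
 [ 1.200e-03  5.000e-04 -1.000e+00]] [-0.60860948  0.32191432  0.25346845] 3.75
```

View pics/w2.png

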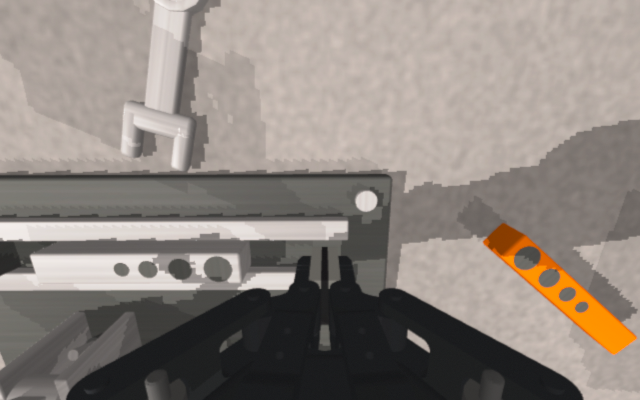

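The fingers stand in line behind the tail (tail edge at (243,268), fingers at (325,265)), clear of the rails. I'll go 2 mm lower and approach.

Request:
{"method": "drive_tool", "body": {
  "series": [
    {"jaw":0,"dx":0,"dy":-4,"dz":2,"twist":0},
    {"jaw":0,"dx":0,"dy":-4,"dz":0,"twist":0},
    {"jaw":0,"dx":0,"dy":-4,"dz":0,"twist":0},
    {"jaw":0,"dx":0,"dy":-4,"dz":0,"twist":0},
    {"jaw":0,"dx":0,"dy":-4,"dz":0,"twist":0},
    {"jaw":0,"dx":0,"dy":-2,"dz":0,"twist":0},
    {"jaw":0,"dx":0,"dy":-2,"dz":0,"twist":0},
    {"jaw":0,"dx":0,"dy":-2,"dz":0,"twist":0},
    {"jaw":0,"dx":0,"dy":-2,"dz":0,"twist":0},
    {"jaw":0,"dx":0,"dy":-2,"dz":0,"twist":0}
  ]
}}

```text
time_s: 4.75
position: [0.6149, -0.0674, 0.0433]
ee_rot: [[0.999, 0.043, 0.0], [0.043, -0.999, -0.0], [0.0, 0.0, -1.0]]
wrist_force: [0.3, 0.1, -0.3]
grip_width: 0.0003
grasp_force: 0.0
```

Request:
{"method": "drive_tool", "body": {
  "series": [
    {"jaw":0,"dx":0,"dy":-2,"dz":0,"twist":0},
    {"jaw":0,"dx":0,"dy":-2,"dz":0,"twist":0},
    {"jaw":0,"dx":0,"dy":-2,"dz":0,"twist":0},
    {"jaw":0,"dx":0,"dy":-2,"dz":0,"twist":0},
    {"jaw":0,"dx":0,"dy":-2,"dz":0,"twist":0},
    {"jaw":0,"dx":0,"dy":-2,"dz":0,"twist":0},
    {"jaw":0,"dx":0,"dy":-2,"dz":0,"twist":0}
  ]
}}

```text
time_s: 5.45
position: [0.6143, -0.0533, 0.0433]
ee_rot: [[0.999, 0.043, 0.0], [0.043, -0.999, -0.0], [-0.0, 0.0, -1.0]]
wrist_force: [-0.3, -2.3, -0.5]
grip_width: 0.0
grasp_force: 1.0
```

Contact, with about 2.3 N of friction. I'll continue, more slowly near the stop.

Request:
{"method": "drive_tool", "body": {
  "series": [
    {"jaw":0,"dx":0,"dy":-2,"dz":0,"twist":0},
    {"jaw":0,"dx":0,"dy":-2,"dz":0,"twist":0},
    {"jaw":0,"dx":0,"dy":-2,"dz":0,"twist":0},
    {"jaw":0,"dx":0,"dy":-1,"dz":0,"twist":0},
    {"jaw":0,"dx":0,"dy":-1,"dz":0,"twist":0},
    {"jaw":0,"dx":0,"dy":-1,"dz":0,"twist":0},
    {"jaw":0,"dx":0,"dy":-1,"dz":0,"twist":0}
  ]
}}

```text
time_s: 6.15
position: [0.6138, -0.0434, 0.0433]
ee_rot: [[0.999, 0.043, -0.0], [0.043, -0.999, -0.0], [-0.0, 0.0, -1.0]]
wrist_force: [-0.1, -2.5, -1.4]
grip_width: 0.0002
grasp_force: 1.0
```

Request:
{"method": "drive_tool", "body": {
  "series": [
    {"jaw":0,"dx":0,"dy":-1,"dz":0,"twist":0},
    {"jaw":0,"dx":0,"dy":-1,"dz":0,"twist":0},
    {"jaw":0,"dx":0,"dy":-1,"dz":0,"twist":0},
    {"jaw":0,"dx":0,"dy":-1,"dz":0,"twist":0}
  ]
}}

```text
time_s: 6.55
position: [0.6137, -0.0394, 0.0433]
ee_rot: [[0.999, 0.043, -0.0], [0.043, -0.999, 0.0], [-0.0, -0.0, -1.0]]
wrist_force: [0.5, -2.7, 0.5]
grip_width: -0.0003
grasp_force: 1.0
```

Run:
```python
from h import *
d=snap('wrist','w3'); o=bot.get_obs()
cv2.imwrite('pics/c3.png',cv2.resize(d['pixels'][180:320,:400,::-1],(800,280),interpolation=cv2.INTER_CUBIC))
print(o['position'],o['wrist_force'],o['time_s'])
```

```text
[ 0.61365684 -0.03921881  0.04329515] [ 0.22467757 -2.31704609  0.41341355] 6.6
```

View pics/c3.png

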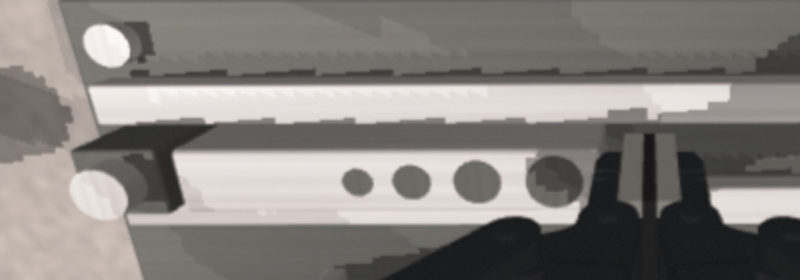

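The block (crop x 175–590) is now a few mm short of the stop (face at about x 160). I'll creep on.

Request:
{"method": "drive_tool", "body": {
  "series": [
    {"jaw":0,"dx":0,"dy":-1,"dz":0,"twist":0},
    {"jaw":0,"dx":0,"dy":-1,"dz":0,"twist":0},
    {"jaw":0,"dx":0,"dy":-0.5,"dz":0,"twist":0}
  ]
}}

```text
time_s: 6.9
position: [0.6135, -0.0369, 0.0433]
ee_rot: [[0.999, 0.043, -0.0], [0.043, -0.999, 0.0], [-0.0, -0.0, -1.0]]
wrist_force: [-0.0, -2.2, -0.4]
grip_width: 0.0001
grasp_force: 1.0
```

Request:
{"method": "drive_tool", "body": {
  "series": [
    {"jaw":0,"dx":0,"dy":-0.5,"dz":0,"twist":0},
    {"jaw":0,"dx":0,"dy":-0.5,"dz":0,"twist":0}
  ]
}}

```text
time_s: 7.1
position: [0.6135, -0.0359, 0.0433]
ee_rot: [[0.999, 0.043, 0.0], [0.043, -0.999, -0.0], [0.0, 0.0, -1.0]]
wrist_force: [-0.1, -2.3, -0.0]
grip_width: 0.0002
grasp_force: 1.0
```

Request:
{"method": "drive_tool", "body": {
  "series": [
    {"jaw":0,"dx":0,"dy":-0.5,"dz":0,"twist":0},
    {"jaw":0,"dx":0,"dy":0,"dz":0,"twist":0}
  ]
}}

```text
time_s: 7.3
position: [0.6135, -0.0356, 0.0433]
ee_rot: [[0.999, 0.043, 0.0], [0.043, -0.999, -0.0], [0.0, 0.0, -1.0]]
wrist_force: [1.0, -2.9, -0.9]
grip_width: 0.0002
grasp_force: 1.2
```

Request:
{"method": "drive_tool", "body": {
  "series": [
    {"jaw":0,"dx":0,"dy":-0.5,"dz":0,"twist":0},
    {"jaw":0,"dx":0,"dy":-0.5,"dz":0,"twist":0}
  ]
}}

```text
time_s: 7.5
position: [0.6136, -0.0353, 0.0433]
ee_rot: [[0.999, 0.043, 0.0], [0.043, -0.999, -0.001], [0.0, 0.001, -1.0]]
wrist_force: [-0.7, -7.4, -1.4]
grip_width: 0.0003
grasp_force: 3.0
```

Request:
{"method": "drive_tool", "body": {
  "series": [
    {"jaw":0,"dx":0,"dy":-0.5,"dz":0,"twist":0},
    {"jaw":0,"dx":0,"dy":-0.5,"dz":0,"twist":0}
  ]
}}

```text
time_s: 7.7
position: [0.6137, -0.0351, 0.0435]
ee_rot: [[0.999, 0.043, 0.001], [0.043, -0.999, -0.003], [0.001, 0.003, -1.0]]
wrist_force: [0.2, -9.6, -1.0]
grip_width: -0.0001
grasp_force: 4.2
```

Request:
{"method": "drive_tool", "body": {
  "series": [
    {"jaw":0,"dx":0,"dy":-0.4,"dz":0,"twist":0},
    {"jaw":0,"dx":0,"dy":-0.1,"dz":0,"twist":0}
  ]
}}

```text
time_s: 7.9
position: [0.6138, -0.0351, 0.0436]
ee_rot: [[0.999, 0.043, 0.001], [0.043, -0.999, -0.004], [0.001, 0.004, -1.0]]
wrist_force: [1.2, -11.0, -2.3]
grip_width: -0.0005
grasp_force: 4.5
```

The block bears on the stop at about 11 N. I'll hold, then back off along the channel and lift.

Request:
{"method": "drive_tool", "body": {
  "series": [
    {"jaw":0,"dx":0,"dy":0,"dz":0,"twist":0},
    {"jaw":0,"dx":0,"dy":0,"dz":0,"twist":0},
    {"jaw":0,"dx":0,"dy":0,"dz":0,"twist":0},
    {"jaw":0,"dx":0,"dy":0,"dz":0,"twist":0},
    {"jaw":0,"dx":0,"dy":0,"dz":0,"twist":0},
    {"jaw":0,"dx":0,"dy":0,"dz":0,"twist":0}
  ]
}}

```text
time_s: 8.5
position: [0.6138, -0.0351, 0.0435]
ee_rot: [[0.999, 0.043, 0.001], [0.043, -0.999, -0.003], [0.001, 0.003, -1.0]]
wrist_force: [0.8, -10.5, -1.3]
grip_width: -0.0
grasp_force: 4.4
```

Request:
{"method": "drive_tool", "body": {
  "series": [
    {"jaw":0,"dx":0,"dy":1,"dz":0,"twist":0},
    {"jaw":0,"dx":0,"dy":2,"dz":0,"twist":0},
    {"jaw":0,"dx":0,"dy":6,"dz":0,"twist":0},
    {"jaw":0,"dx":0,"dy":15,"dz":0,"twist":0},
    {"jaw":0,"dx":0,"dy":10,"dz":-30,"twist":0},
    {"jaw":0,"dx":0,"dy":0,"dz":-40,"twist":0},
    {"jaw":0,"dx":0,"dy":0,"dz":-40,"twist":0},
    {"jaw":0,"dx":0,"dy":0,"dz":-40,"twist":0},
    {"jaw":0,"dx":0,"dy":0,"dz":-40,"twist":0},
    {"jaw":0,"dx":0,"dy":0,"dz":0,"twist":0}
  ]
}}

```text
time_s: 9.5
position: [0.6183, -0.0686, 0.2413]
ee_rot: [[0.999, 0.042, 0.013], [0.043, -0.999, -0.004], [0.013, 0.004, -1.0]]
wrist_force: [0.3, -0.2, 1.4]
grip_width: 0.0003
grasp_force: 0.0
```

Run:
```python
from h import *
d=snap('wrist','w4'); o=bot.get_obs()
cv2.imwrite('pics/w4c.png',cv2.resize(d['pixels'][60:340,0:400,::-1],(800,560),interpolation=cv2.INTER_CUBIC))
print(o['position'],o['ee_rot'].round(4),o['wrist_force'],o['time_s'])
```

```text
[ 0.61685872 -0.0681449   0.23755241] [[ 0.9991  0.0424  0.0075]
 [ 0.0425 -0.9991 -0.002 ]
 [ 0.0074  0.0023 -1.    ]] [-0.38791005  0.54075971  0.35859921] 9.55
```

View pics/w4c.png

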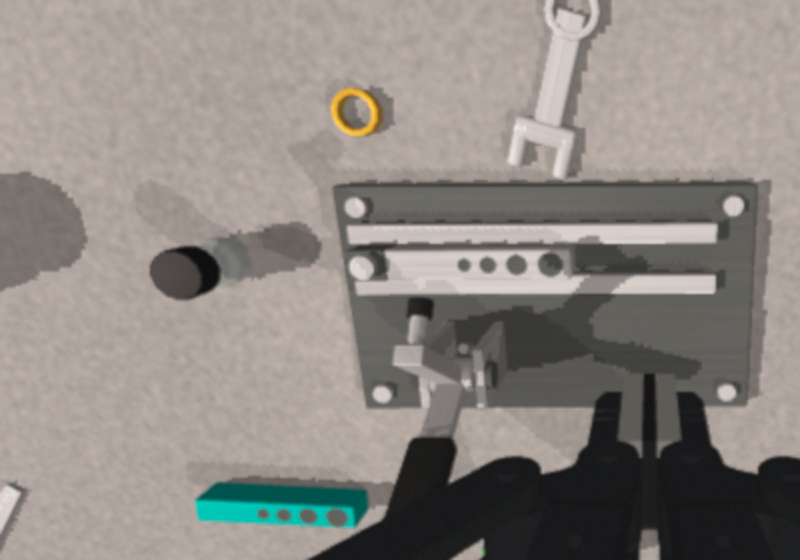

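The block is flush on the stop (contact at crop (385,265)), the clamp is still open, and the other things are undisturbed. I'll go behind the handle: height first, then down.

Request:
{"method": "drive_tool", "body": {
  "series": [
    {"jaw":0,"dx":-26,"dy":-18.5,"dz":0,"twist":0},
    {"jaw":0,"dx":-26,"dy":-18.5,"dz":0,"twist":0},
    {"jaw":0,"dx":-26,"dy":-18.5,"dz":0,"twist":0},
    {"jaw":0,"dx":-26,"dy":-18.5,"dz":0,"twist":0},
    {"jaw":0,"dx":-26,"dy":-18.5,"dz":0,"twist":0},
    {"jaw":0,"dx":-26,"dy":-18.5,"dz":0,"twist":0},
    {"jaw":0,"dx":0,"dy":0,"dz":0,"twist":0},
    {"jaw":0,"dx":0,"dy":0,"dz":0,"twist":0}
  ]
}}

```text
time_s: 10.35
position: [0.4538, 0.0372, 0.2323]
ee_rot: [[0.999, 0.043, -0.001], [0.043, -0.999, 0.0], [-0.001, -0.0, -1.0]]
wrist_force: [0.8, 0.8, 0.1]
grip_width: -0.0001
grasp_force: 0.0
```

Run:
```python
from h import *
d=optics.get_image('wrist'); o=bot.get_obs()
print('cam in tool',np.array(o['ee_rot']).T@(d['origin']-o['position']))
R=np.array([[.9988,-.0489],[.0489,.9988]]);t=np.array([.6109,.0140])
print(o['position'],'jig',(np.array(o['position'])[:2]-t)@R,o['wrist_force'],o['time_s'])
dd=d['depth'];z=d['depth'];v,u=np.mgrid[:400,:640]
P=np.stack([(u-d['K'][0,2])/d['K'][0,0]*z,(v-d['K'][1,2])/d['K'][1,1]*z,z],-1)@d['attitude'].T+d['origin']
J=np.concatenate([(P[...,:2]-t)@R,P[...,2:]],-1)[dd>.05]
m=(J[:,2]>.10)&(J[:,2]<.17)&(J[:,0]>-.135)&(J[:,0]<-.06)&(abs(J[:,1]-.03)<.05)
print(m.sum(),J[m].min(0) if m.any() else '',J[m].max(0) if m.any() else '')
```

```text
cam in tool [ 0.07358773 -0.00066561 -0.12370547]
[0.45439333 0.03687245 0.23268533] jig [-0.1552004   0.03049818] [ 0.57854222 -1.03403051  0.51917623] 10.4
1473 [-0.11083131  0.01822432  0.10003612] [-0.07582791  0.04221351  0.14953967]
```

The handle's place is confirmed: jig y 18–42 mm, top at z 149 mm. I'll descend and approach.

Request:
{"method": "drive_tool", "body": {
  "series": [
    {"jaw":0,"dx":0,"dy":0,"dz":28,"twist":0},
    {"jaw":0,"dx":0,"dy":0,"dz":28,"twist":0},
    {"jaw":0,"dx":0,"dy":0,"dz":28,"twist":0},
    {"jaw":0,"dx":5,"dy":0,"dz":0,"twist":0},
    {"jaw":0,"dx":5,"dy":0,"dz":0,"twist":0},
    {"jaw":0,"dx":5,"dy":0,"dz":0,"twist":0},
    {"jaw":0,"dx":3,"dy":0,"dz":0,"twist":0},
    {"jaw":0,"dx":2,"dy":0,"dz":0,"twist":0},
    {"jaw":0,"dx":2,"dy":0,"dz":0,"twist":0}
  ]
}}

```text
time_s: 11.3
position: [0.4768, 0.0382, 0.1499]
ee_rot: [[0.999, 0.043, 0.001], [0.043, -0.999, -0.0], [0.001, 0.0, -1.0]]
wrist_force: [0.1, 0.3, -0.0]
grip_width: -0.0003
grasp_force: 0.0
```

Request:
{"method": "drive_tool", "body": {
  "series": [
    {"jaw":0,"dx":2,"dy":0,"dz":0,"twist":0},
    {"jaw":0,"dx":2,"dy":0,"dz":0,"twist":0},
    {"jaw":0,"dx":2,"dy":0,"dz":0,"twist":0},
    {"jaw":0,"dx":2,"dy":0,"dz":0,"twist":0},
    {"jaw":0,"dx":2,"dy":0,"dz":0,"twist":0}
  ]
}}

```text
time_s: 11.8
position: [0.4863, 0.0387, 0.1493]
ee_rot: [[0.999, 0.043, -0.0], [0.043, -0.999, -0.0], [-0.0, -0.0, -1.0]]
wrist_force: [-2.1, -0.3, 0.3]
grip_width: -0.0001
grasp_force: 1.5
```

Request:
{"method": "drive_tool", "body": {
  "series": [
    {"jaw":0,"dx":2,"dy":0,"dz":0,"twist":0},
    {"jaw":0,"dx":2,"dy":0,"dz":0,"twist":0},
    {"jaw":0,"dx":2,"dy":0,"dz":0,"twist":0},
    {"jaw":0,"dx":2,"dy":0,"dz":0,"twist":0},
    {"jaw":0,"dx":2,"dy":0,"dz":0,"twist":0}
  ]
}}

```text
time_s: 12.3
position: [0.4936, 0.0392, 0.1491]
ee_rot: [[0.999, 0.043, -0.008], [0.043, -0.999, -0.0], [-0.008, -0.0, -1.0]]
wrist_force: [-12.9, -0.6, 9.7]
grip_width: 0.0
grasp_force: 6.5
```

Request:
{"method": "drive_tool", "body": {
  "series": [
    {"jaw":0,"dx":2,"dy":0,"dz":0,"twist":0},
    {"jaw":0,"dx":2,"dy":0,"dz":0,"twist":0},
    {"jaw":0,"dx":2,"dy":0,"dz":0,"twist":0},
    {"jaw":0,"dx":2,"dy":0,"dz":0,"twist":0},
    {"jaw":0,"dx":2,"dy":0,"dz":0,"twist":0}
  ]
}}

```text
time_s: 12.8
position: [0.5037, 0.0397, 0.1492]
ee_rot: [[0.999, 0.043, -0.007], [0.043, -0.999, 0.0], [-0.007, -0.0, -1.0]]
wrist_force: [-12.6, -0.7, 9.6]
grip_width: 0.0002
grasp_force: 6.1
```

Request:
{"method": "drive_tool", "body": {
  "series": [
    {"jaw":0,"dx":2,"dy":0,"dz":0,"twist":0},
    {"jaw":0,"dx":2,"dy":0,"dz":0,"twist":0},
    {"jaw":0,"dx":2,"dy":0,"dz":0,"twist":0},
    {"jaw":0,"dx":2,"dy":0,"dz":0,"twist":0},
    {"jaw":0,"dx":2,"dy":0,"dz":0,"twist":0}
  ]
}}

```text
time_s: 13.3
position: [0.5144, 0.0401, 0.1492]
ee_rot: [[0.999, 0.043, -0.005], [0.043, -0.999, 0.0], [-0.005, -0.0, -1.0]]
wrist_force: [-9.2, -0.7, 6.2]
grip_width: 0.0001
grasp_force: 4.6
```

Request:
{"method": "drive_tool", "body": {
  "series": [
    {"jaw":0,"dx":2,"dy":0,"dz":0,"twist":0},
    {"jaw":0,"dx":2,"dy":0,"dz":0,"twist":0},
    {"jaw":0,"dx":2,"dy":0,"dz":0,"twist":0},
    {"jaw":0,"dx":2,"dy":0,"dz":0,"twist":0},
    {"jaw":0,"dx":2,"dy":0,"dz":0,"twist":0},
    {"jaw":0,"dx":2,"dy":0,"dz":0,"twist":0},
    {"jaw":0,"dx":2,"dy":0,"dz":0,"twist":0}
  ]
}}

```text
time_s: 14.0
position: [0.5297, 0.0406, 0.1492]
ee_rot: [[0.999, 0.043, -0.002], [0.043, -0.999, 0.0], [-0.002, -0.0, -1.0]]
wrist_force: [-3.2, -0.2, 3.2]
grip_width: 0.0001
grasp_force: 1.9
```

Request:
{"method": "drive_tool", "body": {
  "series": [
    {"jaw":0,"dx":2,"dy":0,"dz":0,"twist":0},
    {"jaw":0,"dx":2,"dy":0,"dz":0,"twist":0},
    {"jaw":0,"dx":2,"dy":0,"dz":0,"twist":0},
    {"jaw":0,"dx":2,"dy":0,"dz":0,"twist":0},
    {"jaw":0,"dx":2,"dy":0,"dz":0,"twist":0},
    {"jaw":0,"dx":2,"dy":0,"dz":0,"twist":0},
    {"jaw":0,"dx":2,"dy":0,"dz":0,"twist":0}
  ]
}}

```text
time_s: 14.7
position: [0.5446, 0.0411, 0.1493]
ee_rot: [[0.999, 0.043, 0.001], [0.043, -0.999, -0.0], [0.001, 0.0, -1.0]]
wrist_force: [0.7, 0.0, 0.5]
grip_width: 0.0005
grasp_force: 0.0
```

Request:
{"method": "drive_tool", "body": {
  "series": [
    {"jaw":0,"dx":2,"dy":0,"dz":0,"twist":0},
    {"jaw":0,"dx":2,"dy":0,"dz":0,"twist":0},
    {"jaw":0,"dx":2,"dy":0,"dz":0,"twist":0},
    {"jaw":0,"dx":2,"dy":0,"dz":0,"twist":0}
  ]
}}

```text
time_s: 15.1
position: [0.5523, 0.0415, 0.1493]
ee_rot: [[0.999, 0.043, 0.0], [0.043, -0.999, 0.0], [0.0, -0.0, -1.0]]
wrist_force: [-0.6, -0.3, 0.4]
grip_width: 0.0005
grasp_force: 0.0
```

The handle has snapped over. I'll follow it up and press it home.

Request:
{"method": "drive_tool", "body": {
  "series": [
    {"jaw":0,"dx":2,"dy":0,"dz":0,"twist":0},
    {"jaw":0,"dx":2,"dy":0,"dz":0,"twist":0},
    {"jaw":0,"dx":2,"dy":0,"dz":0,"twist":0},
    {"jaw":0,"dx":2,"dy":0,"dz":0,"twist":0},
    {"jaw":0,"dx":1,"dy":0,"dz":0,"twist":0},
    {"jaw":0,"dx":1,"dy":0,"dz":0,"twist":0}
  ]
}}

```text
time_s: 15.7
position: [0.5622, 0.0419, 0.1493]
ee_rot: [[0.999, 0.043, -0.0], [0.043, -0.999, 0.0], [-0.0, -0.0, -1.0]]
wrist_force: [0.6, -0.7, 0.1]
grip_width: -0.0001
grasp_force: 0.0
```

Request:
{"method": "drive_tool", "body": {
  "series": [
    {"jaw":0,"dx":1,"dy":0,"dz":0,"twist":0},
    {"jaw":0,"dx":1,"dy":0,"dz":0,"twist":0},
    {"jaw":0,"dx":1,"dy":0,"dz":0,"twist":0}
  ]
}}

```text
time_s: 16.0
position: [0.5652, 0.042, 0.1493]
ee_rot: [[0.999, 0.043, 0.0], [0.043, -0.999, 0.0], [0.0, -0.0, -1.0]]
wrist_force: [-0.2, -0.4, 0.2]
grip_width: 0.0003
grasp_force: 0.0
```

Request:
{"method": "drive_tool", "body": {
  "series": [
    {"jaw":0,"dx":1,"dy":0,"dz":0,"twist":0},
    {"jaw":0,"dx":1,"dy":0,"dz":0,"twist":0}
  ]
}}

```text
time_s: 16.2
position: [0.5672, 0.0421, 0.1493]
ee_rot: [[0.999, 0.043, -0.0], [0.043, -0.999, 0.0], [-0.0, -0.0, -1.0]]
wrist_force: [0.3, -0.4, -0.5]
grip_width: 0.0003
grasp_force: 0.2
```

Request:
{"method": "drive_tool", "body": {
  "series": [
    {"jaw":0,"dx":1,"dy":0,"dz":0,"twist":0},
    {"jaw":0,"dx":1,"dy":0,"dz":0,"twist":0}
  ]
}}

```text
time_s: 16.4
position: [0.5687, 0.0422, 0.149]
ee_rot: [[0.999, 0.043, -0.002], [0.043, -0.999, 0.0], [-0.002, -0.0, -1.0]]
wrist_force: [-2.5, -0.5, -0.4]
grip_width: -0.0002
grasp_force: 0.9
```

Request:
{"method": "drive_tool", "body": {
  "series": [
    {"jaw":0,"dx":1,"dy":0,"dz":0,"twist":0},
    {"jaw":0,"dx":1,"dy":0,"dz":0,"twist":0}
  ]
}}

```text
time_s: 16.6
position: [0.5702, 0.0423, 0.1487]
ee_rot: [[0.999, 0.043, -0.003], [0.043, -0.999, 0.0], [-0.003, -0.0, -1.0]]
wrist_force: [-4.4, -0.5, -0.1]
grip_width: 0.0002
grasp_force: 1.7
```

Request:
{"method": "drive_tool", "body": {
  "series": [
    {"jaw":0,"dx":0.5,"dy":0,"dz":0,"twist":0},
    {"jaw":0,"dx":0,"dy":0,"dz":0,"twist":0}
  ]
}}

```text
time_s: 16.8
position: [0.5709, 0.0424, 0.1487]
ee_rot: [[0.999, 0.043, -0.002], [0.043, -0.999, 0.0], [-0.002, -0.0, -1.0]]
wrist_force: [-5.7, -0.2, -1.0]
grip_width: -0.0003
grasp_force: 2.0
```

Request:
{"method": "drive_tool", "body": {
  "series": [
    {"jaw":0,"dx":1,"dy":0,"dz":0,"twist":0},
    {"jaw":0,"dx":0,"dy":0,"dz":0,"twist":0}
  ]
}}

```text
time_s: 17.0
position: [0.5718, 0.0424, 0.1488]
ee_rot: [[0.999, 0.043, -0.002], [0.043, -0.999, 0.0], [-0.002, -0.0, -1.0]]
wrist_force: [-6.0, -0.3, -0.2]
grip_width: -0.0005
grasp_force: 2.2
```

Request:
{"method": "drive_tool", "body": {
  "series": [
    {"jaw":0,"dx":0.7,"dy":0,"dz":0,"twist":0},
    {"jaw":0,"dx":0,"dy":0,"dz":0,"twist":0}
  ]
}}

```text
time_s: 17.2
position: [0.5722, 0.0425, 0.1486]
ee_rot: [[0.999, 0.043, -0.003], [0.043, -0.999, 0.0], [-0.003, -0.0, -1.0]]
wrist_force: [-6.9, -0.6, -0.8]
grip_width: 0.0001
grasp_force: 2.6
```

Request:
{"method": "drive_tool", "body": {
  "series": [
    {"jaw":0,"dx":0.5,"dy":0,"dz":0,"twist":0},
    {"jaw":0,"dx":0,"dy":0,"dz":0,"twist":0}
  ]
}}

```text
time_s: 17.4
position: [0.5724, 0.0425, 0.1485]
ee_rot: [[0.999, 0.043, -0.004], [0.043, -0.999, 0.0], [-0.004, -0.0, -1.0]]
wrist_force: [-7.0, -0.2, -1.0]
grip_width: -0.0002
grasp_force: 3.1
```

Request:
{"method": "drive_tool", "body": {
  "series": [
    {"jaw":0,"dx":0.8,"dy":0,"dz":0,"twist":0},
    {"jaw":0,"dx":0,"dy":0,"dz":0,"twist":0}
  ]
}}

```text
time_s: 17.6
position: [0.5726, 0.0425, 0.1484]
ee_rot: [[0.999, 0.043, -0.006], [0.043, -0.999, 0.0], [-0.006, -0.0, -1.0]]
wrist_force: [-10.9, -1.2, 0.8]
grip_width: 0.0001
grasp_force: 4.6
```

Request:
{"method": "drive_tool", "body": {
  "series": [
    {"jaw":0,"dx":0.8,"dy":0,"dz":0,"twist":0},
    {"jaw":0,"dx":0,"dy":0,"dz":0,"twist":0}
  ]
}}

```text
time_s: 17.8
position: [0.5727, 0.0425, 0.1484]
ee_rot: [[0.999, 0.043, -0.008], [0.043, -0.999, -0.0], [-0.008, -0.0, -1.0]]
wrist_force: [-12.1, -1.2, 3.0]
grip_width: 0.0003
grasp_force: 6.2
```

Request:
{"method": "drive_tool", "body": {
  "series": [
    {"jaw":0,"dx":0.5,"dy":0,"dz":0,"twist":0},
    {"jaw":0,"dx":0,"dy":0,"dz":0,"twist":0}
  ]
}}

```text
time_s: 18.0
position: [0.5728, 0.0425, 0.1484]
ee_rot: [[0.999, 0.043, -0.009], [0.043, -0.999, -0.0], [-0.009, -0.0, -1.0]]
wrist_force: [-14.2, -1.1, 5.1]
grip_width: -0.0004
grasp_force: 7.2
```

It's rigidly home. I'll ease to about 11 N and hold, then retreat.

Request:
{"method": "drive_tool", "body": {
  "series": [
    {"jaw":0,"dx":-0.8,"dy":0,"dz":0,"twist":0},
    {"jaw":0,"dx":0,"dy":0,"dz":0,"twist":0},
    {"jaw":0,"dx":0,"dy":0,"dz":0,"twist":0},
    {"jaw":0,"dx":0,"dy":0,"dz":0,"twist":0},
    {"jaw":0,"dx":0,"dy":0,"dz":0,"twist":0},
    {"jaw":0,"dx":0,"dy":0,"dz":0,"twist":0}
  ]
}}

```text
time_s: 18.6
position: [0.5727, 0.0425, 0.1484]
ee_rot: [[0.999, 0.043, -0.007], [0.043, -0.999, -0.0], [-0.007, -0.0, -1.0]]
wrist_force: [-11.9, -1.5, 2.6]
grip_width: 0.0001
grasp_force: 5.5
```

Request:
{"method": "drive_tool", "body": {
  "series": [
    {"jaw":0,"dx":-2,"dy":0,"dz":0,"twist":0},
    {"jaw":0,"dx":-3,"dy":0,"dz":0,"twist":0},
    {"jaw":0,"dx":-10,"dy":0,"dz":0,"twist":0},
    {"jaw":0,"dx":-20,"dy":0,"dz":0,"twist":0},
    {"jaw":0,"dx":-25,"dy":0,"dz":-20,"twist":0},
    {"jaw":0,"dx":-25,"dy":0,"dz":-25,"twist":0},
    {"jaw":0,"dx":-25,"dy":10,"dz":-25,"twist":0},
    {"jaw":0,"dx":-10,"dy":10,"dz":-20,"twist":0},
    {"jaw":0,"dx":0,"dy":0,"dz":0,"twist":0},
    {"jaw":0,"dx":0,"dy":0,"dz":0,"twist":0}
  ]
}}

```text
time_s: 19.6
position: [0.4566, 0.0173, 0.2397]
ee_rot: [[0.999, 0.042, 0.003], [0.042, -0.999, -0.0], [0.003, 0.0, -1.0]]
wrist_force: [0.3, -1.4, -0.2]
grip_width: 0.0002
grasp_force: 0.0
```

Run:
```python
from h import *
d=snap('wrist','w5'); o=bot.get_obs()
print(o['position'],o['wrist_force'],o['time_s'])
R=np.array([[.9988,-.0489],[.0489,.9988]]);t=np.array([.6109,.0140])
z=d['depth'];v,u=np.mgrid[:400,:640]
P=np.stack([(u-d['K'][0,2])/d['K'][0,0]*z,(v-d['K'][1,2])/d['K'][1,1]*z,z],-1)@d['attitude'].T+d['origin']
J=np.concatenate([(P[...,:2]-t)@R,P[...,2:]],-1)[z>.05]
m=(J[:,2]>.10)&(J[:,2]<.17)&(J[:,0]>-.1)&(J[:,0]<.03)&(abs(J[:,1]-.03)<.04)
print(m.sum(),J[m].min(0),J[m].max(0)); 
c=np.polyfit(J[m][:,2],J[m][:,0],1);print('lean',np.arctan(c[0]))
```

```text
[0.45616787 0.01757499 0.2387632 ] [-0.72208114 -0.17288657 -0.10973402] 19.65
2176 [-0.0431367   0.01800798  0.10021267] [-0.00696216  0.04209967  0.14865025]
lean 0.5742648615088694
```

View pics/w5.png

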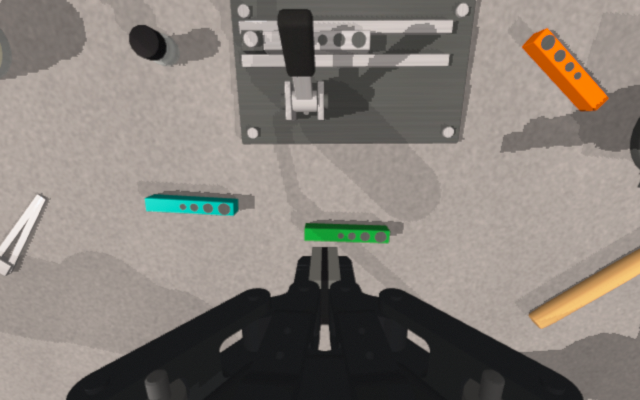

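The handle leans fully forward (grip at (297,42)). Its top is at z 148.7 mm, against 148.2 mm expected at q = 1.0. The block is still against the stop at about (260,40), the look-alikes haven't moved, and the robot is clear. Handing in.

```bash
python3 -c "
from rig import order; print(order.finish_job())"
```

```text
the job is handed in; nothing more can be done
None
```

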